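# Seat the teapot on its tea warmer

## Task

The teapot was put down off-centre on its tea warmer and stands there crooked and wobbly. Nudge it lightly with the fingertips against its round belly until its foot drops into the recess of the warmer's ring and it stands level and centred over the tealight. Do not lift or tip the pot, keep off its lid, handle and spout, and leave the warmer and the other things where they are.

Things in the scene. Friction and masses are not known exactly. Their poses are not given: they have to be found in the camera images.
- teapot: White teapot with small red dots, 123 mm over the belly, 233 mm from spout to handle, 144 mm high with the knob, about 0.7 kg (varies). Origin at its underside, 4.6 mm from its upright axis towards the spout; z up, +y to the spout (tip 117 mm out, 113 mm up), -y to the handle (113 mm out). Slides on the steel with friction about 0.4: 2 to 4 N at the belly move it; over 15 N is too hard.
- pot_belly (a point): Point on the pot's upright axis, 52 mm above the underside, where the round belly is widest: radius 61 mm from 45 to 60 mm up (58 mm at 35 and 80, 52 mm at 95 mm up). The flanks (the pot's +x and -x sides, to 50 degrees either way) are clear of spout and handle and are the places to nudge. Pushed higher up, or pushed on after the foot has met the far wall of the recess, the pot tips.
- pot_foot (a point): Centre of the teapot's underside, on its upright axis. The foot is a disc of 85 mm diameter at the underside, widening to 90 mm 5 mm further up.
- teapot_lid: The teapot's loose lid with its knob, 75 mm wide at 112 mm above the pot's underside, narrowing to the knob at 144 mm. Its frame is that of the teapot (origin at the pot's underside, not at the lid) and rises with the lid.
- warmer: Tea warmer, loose, 1 kg: dark round wooden foot of 124 mm diameter with a tealight, four thin posts and a steel ring on top, 116 mm outside diameter. The ring is stepped: an outer rim 10 mm wide, 63 mm above the worktop, round a recess of 96 mm diameter, 5 mm deep. Origin at the centre of its underside, z up.
- seat (a point): Centre of the recess in the warmer's ring, at the height of its floor (58 mm above the worktop). When the pot is seated, pot_foot lies here; the foot has 3 to 4 mm play all round. At the start pot_foot is 12 to 25 mm off to one of the pot's flanks, the foot leans on the rim there and the pot tilts 5 to 7 degrees to the other side.
- ribbed_cup: Cream fluted beaker, 78 mm wide, 70 mm high, standing to the right of the warmer; leave it alone. Origin at the centre of its underside.
- timer: Round cream kitchen timer, 65 mm wide, 58 mm high, standing to the left of the warmer; leave it alone. Origin at the centre of its underside.
- match_box: Flat blue box of long matches, 64 x 110 x 19 mm, lying in front of the timer; leave it alone. Origin at the centre of its underside.
Things that resemble listed ones, but are neither listed nor needed, are in the scene too. Of the things that look like the warmer, take the one that is farthest to the robot's right at the start.

How it is judged (in metres and radians):
At the end, for the whole second after the job is handed in: The teapot's foot sits in the recess: its centre within 6 mm of the seat's centre and no more than 1.5 mm above the recess floor, pot level within 0.025 rad and at rest, warmer upright and within 20 mm of where it stood (horizontal distance between pot_foot and seat below 0.006 m and z of pot_foot in the frame of seat below 0.0015 m and angle between each of teapot, warmer's own z axis and vertical below 0.025 rad and linear speed of teapot below 0.01 m/s and distance of warmer from where it was at the start of the episode below 0.02 m); the robot touches nothing.
It fails at once if the teapot is lifted (its foot more than 20 mm above the recess floor) or the warmer is lifted (more than 8 mm) (z of pot_foot in the frame of seat above 0.02 m or height (world z) of warmer above 0.008 m).
It fails at once if the teapot tips (more than 0.3 rad) (angle between teapot's own z axis and vertical above 0.3 rad).
It fails at once if the teapot is pushed too hard (more than 15 N) (contact force between any of the fingers, the arm and teapot above 15 N).
It fails at once if the robot touches the lid, the handle or the spout (more than 0.5 N) (contact force between any of the fingers, the arm and teapot_lid above 0.5 N or contact force between any of the fingers, the arm and teapot_c9 above 0.5 N or contact force between any of the fingers, the arm and teapot_c10 above 0.5 N or contact force between any of the fingers, the arm and teapot_c4 above 0.5 N).
It fails at once if the warmer is shoved (more than 20 mm), or the cup, the timer or the match box is moved (more than 15 mm) (distance of warmer from where it was at the start of the episode above 0.02 m or distance of any of ribbed_cup, timer, match_box from where it was at the start of the episode above 0.015 m).
It also fails if it takes over 48 s, if anything falls off the work surface, if the arm or the gripper's body presses on something with over 40 N, if the wrist force passes 120 N, or if a joint passes its speed limit or range.

## Robot

A 6-joint arm with a two-finger parallel gripper is mounted at the origin on a cart in front of the work surface, level with it; the furniture and walls round the work are solid. World frame = base frame: x ahead of the robot, y to its left, z up, the work surface at z = 0. Lengths are in mm, angles in degrees, forces in N, time in s.
With the tool pointing down it reaches from about 300 to 875 mm from the base axis. Payload 4.2 kg.
Tool frame: the origin (TCP) lies between the finger pads; the fingertips stand 11 mm ahead of it and the grasp point (between the pads) lies 8 mm behind it; z points along the fingers, y is the line along which they close (so a half turn about z gives the same grasp; the last joint's range is limited). The gripper opens to 85 mm and grips with 20 to 120 N. Pads are 22 mm wide; open, the fingers measure 114 mm over their backs; the gripper's body (76 mm by 85 mm) begins 54 mm behind the grasp point. The pads swing forward as they close: fully open they stand 13 mm farther back than shut.
Start: joints at [-70.818, 18.312, 89.639, -0, 72.044, -1.146], TCP at [199.76, -539.2, 242.338] pointing down, gripper open.
Joint ranges: [-177.97, 177.97], [-48.28, 115.42], [12.27, 149.76], [-77.06, 257.06], [2.81, 150.46], [-146.56, 146.56]. Speed limits (degrees/s): [147.25, 147.25, 180, 180, 180, 180].

## Interface

Orientations are given as [roll, pitch, yaw] about the fixed x, y, z axes, in that order (R = Rz(yaw) Ry(pitch) Rx(roll)).
In Python, from plant import robot gives the robot as it stands.
- The arm moves only by the shell command python3 -m handwheel 'ROWS' [FORCE]. ROWS is JSON, a list of rows, each a list of 5 numbers: the shift along the world's x, y, z in m, then the turn about the world's z in rad, then the finger opening in m, from 0 to 0.0854. In form: [[x, y, z, turn, fingers], ...]. A call has 1 to 20 rows; each row is the pose to reach, as a shift and turn from the pose commanded when the call began; what a row does not reach only later rows make up. A row lasts 1/10 s, in which the tool goes at most 50 mm and 8.59 degrees, less where a joint would pass 70% of its speed; a pose out of reach is approached as far as the arm can. A call with a gripper value outside its range is refused whole. The fingers move at their own pace and stop on an object; FORCE is the grip in N (left out, the last holds). Time passes only in rows, so rows that repeat a pose let the fingers close. It gives the time, the measured TCP pose, the force, the opening and the grip force at its end, in the units of the state.
- robot.get_obs(): the state, without advancing time (a new reading comes with each control period).
- robot.get_image(name): name is "scene" or "top"; returns the picture (400x640x3 uint8, red, green, blue); there is no depth.
- robot.camera_info(name): a dict with "fx", "fy", "cx", "cy" (pixels), "eye" and "rotation" of the camera in the world. Camera axes: x right, y up, looking along -z (the intrinsics and any distortion apply to the point x, -y, -z); pixel columns grow to the right and rows downward; lengths in mm; the calibration is good to about 2 mm. A picture is of the moment at which its call begins. camera_info takes no time and is no camera call.
- robot.finish_job(): hands the job in; it is judged then, once.
The state is a dict: "t": time; "joints": joint angles; "joint_vel": joint speeds; "joint_torque": joint torques, N m; "ee_pos": TCP position; "ee_rot": TCP orientation; "force": force on the tool from outside, world axes, zero at the start; "torque": the same for the moment, N m; "opening": opening from 0.0 (shut) to 1.0 (fully open); "grasp_force": force on a finger pad.
Only numpy, scipy, OpenCV 4.12 (cv2) and the standard library are available. Lean on these libraries where they do the work, as an engineer would, in place of code of your own. Each camera call takes 0.05 s, during which the arm holds its last target. There are 200 camera calls.

## Working session

There is one attempt and no reset: what is moved stays moved. The work goes in short steps, Python scripts to look and compute and a shell command to move; the robot and the scene stay as the last step left them, time stands still between calls to the robot, and variables do not carry over. Pictures are saved under pics/ and viewed, at most 10 in all, crops included, and the job is handed in when it is done.

```bash
mkdir -p pics; python3 - <<'E'
from plant import robot
import cv2
for n in("scene","top"):
    cv2.imwrite(f"pics/{n}0.png",robot.get_image(n)[:,:,::-1]); print(robot.camera_info(n))
o=robot.get_obs();print(o["t"],o["ee_pos"],o["ee_rot"],o["force"],o["opening"])
E
```

```text
{'fx': 444.88555174852047, 'fy': 444.88555174852047, 'cx': 322.4406735036584, 'cy': 198.02616428295187, 'eye': array([ -36.95694458,  923.59849495, 1139.95682227]), 'rotation': array([  44.6251572 ,    0.57827615, -149.01219662])}
{'fx': 405.75687534110807, 'fy': 405.75687534110807, 'cx': 321.12627301736774, 'cy': 197.50175513793877, 'eye': array([ 326.73820135,    7.055025  , 1195.01355202]), 'rotation': array([  9.97003648,   0.93351085, -89.94894259])}
0.1 [ 199.60795177 -538.80073074  241.56975006] [-1.79909087e+02 -7.13840829e-04  2.03282932e+01] [ 0.16771839  0.5243036  -0.47315695] 1.0062537871300865
```

View pics/scene0.png

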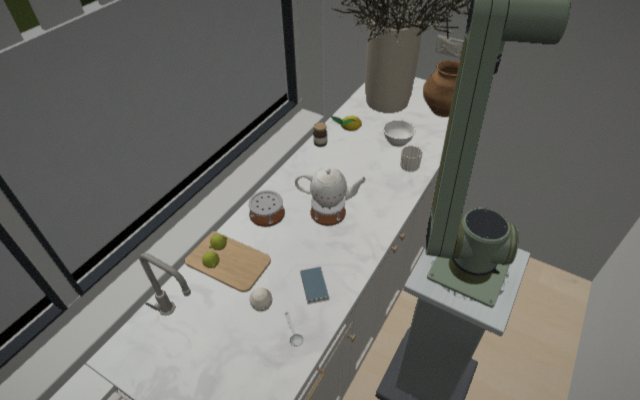

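View pics/top0.png

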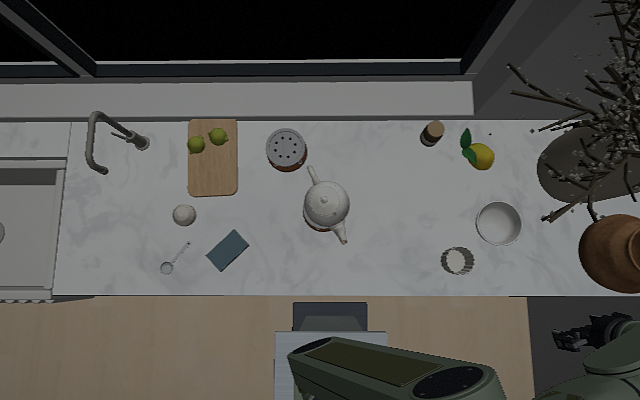

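The scene shows the pot at about (328,190) on a brown-footed warmer at (328,212). A second warmer-like thing with a perforated top stands at (267,205). In the top view these are at (327,205) and (286,148). Candidates for the warmer are top (327,215), under the pot, and top (286,150). The first is farther to the robot's right (-y = image right), so I choose it. Next is the close crop.

```bash
cat > h.py <<'E'
import numpy as np
from scipy.spatial.transform import Rotation as R
from plant import robot
def cam(n):
    c=robot.camera_info(n); return c,R.from_euler('xyz',c['rotation'],degrees=True).as_matrix()
def proj(n,p):
    c,M=cam(n); q=(np.atleast_2d(p)-c['eye'])@M
    return np.c_[c['cx']-c['fx']*q[:,0]/q[:,2], c['cy']+c['fy']*q[:,1]/q[:,2]]
def ray(n,u,v,z):
    c,M=cam(n); d=M@np.array([(u-c['cx'])/c['fx'],-(v-c['cy'])/c['fy'],-1])
    return c['eye']+d*(z-c['eye'][2])/d[2]
E
python3 - <<'E'
from h import *
import cv2
a=cv2.imread("pics/scene0.png")[155:230,285:375];b=cv2.imread("pics/top0.png")[160:245,285:375]
a=cv2.resize(a,(400,333),interpolation=3);b=cv2.resize(b,(400,378),interpolation=3)
o=np.zeros((378,800,3),np.uint8);o[:333,:400]=a;o[:,400:]=b;cv2.imwrite("pics/crop.png",o)
print(proj("top",[200,-539,242]),proj("scene",[200,-539,242]))
print(ray("top",327,203,115),ray("scene",328,187,115),ray("scene",328,212,5))
E
```

```text
[[572.07681096 326.57181744]] [[477.69648556 100.14780893]]
[501.52001836   8.97214922 115.        ] [503.33907701   8.22755054 115.        ] [497.82787221  17.84941444   5.        ]
```

View pics/crop.png

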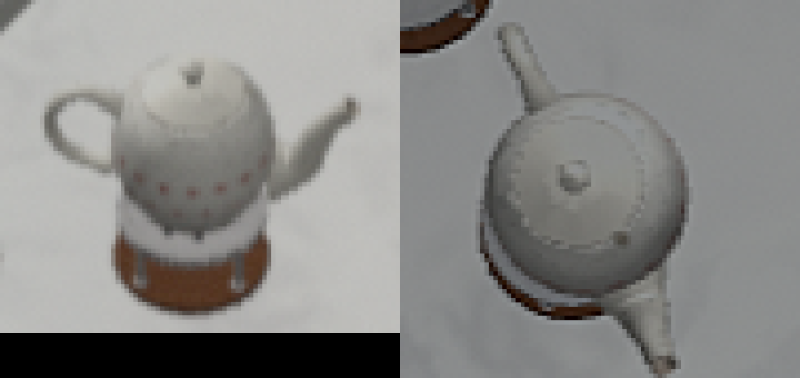

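The crop confirms it: the white pot stands on a brown wooden foot with posts. The warmer shows at the lower left of the top view, so the pot is displaced right and away, and must be pushed left and towards the robot. The spout points towards the robot and right. Next I fit the pose.

```bash
python3 - <<'E'
from h import *
from scipy.optimize import least_squares as LS
S=lambda x,y:np.array([285+x/4.444,155+y/4.444]); T=lambda x,y:np.array([285+(x-400)/4.444,160+y/4.444])
k=np.linspace(0,2*np.pi,181); C=np.c_[np.cos(k),np.sin(k),0*k]
def warm(w): return np.vstack([C*62+[w[0],w[1],z] for z in (0,8)])
fw=lambda w:[(a:=proj("scene",warm(w)))[:,0].min()-S(113,0)[0],a[:,0].max()-S(271,0)[0],a[:,1].max()-S(0,312)[1],
 (b:=proj("top",warm(w)))[:,0].min()-T(481,0)[0],b[:,1].max()-T(0,319)[1]]
w=LS(fw,[500,15]); print("warmer",w.x,"res",np.round(w.fun,1))
prof=[(52,45),(58,35),(61,45),(61,60),(58,80),(52,95)]
body=np.vstack([C*r+[0,0,h] for r,h in prof[1:]])
feat=np.array([[0,0,142],[0,112.4,113]]) # knob, spout tip rel to axis (spout 117 from origin at +4.6?)
feat[1,1]=121
def M(q):
    x,y,z,yaw,t=q; return R.from_euler('ZY',[yaw,t]),np.array([x,y,z])
def fp(q):
    r,o=M(q); g=lambda P:r.apply(P)+o
    a=proj("scene",g(body));b=proj("top",g(body))
    fs=proj("scene",g(feat));ft=proj("top",g(feat))
    return np.r_[a[:,0].min()-S(115,0)[0],a[:,0].max()-S(273,0)[0],b[:,0].min()-T(485,0)[0],b[:,0].max()-T(687,0)[0],b[:,1].min()-T(0,94)[1],
      fs[0]-S(192,68),fs[1]-S(354,102),ft[0]-T(573,175),ft[1]-T(666,360),(q[2]-62)/4]
for t0 in(.1,-.1):
    f=LS(fp,[510,0,62,np.radians(115),t0]); r,o=M(f.x)
    print(np.round(f.x[:3]),"yaw",np.degrees(f.x[3])%360,"tilt",np.degrees(f.x[4]),"res",np.round(f.fun,1),"xaxis",r.as_matrix()[:,0],
     "belly",r.apply([0,0,52])+o,"off in pot frame",R.from_euler('z',-f.x[3]).apply(o-[*w.x,58]))
for n,u in(("cup",(458,261)),("warm2",(286,148))): print(n,ray("top",*u,60))
E
```

```text
warmer [497.60563261  16.16600865] res [ 0.   0.2  0.9  0.4 -0.5]
[505.   5.  59.] yaw 116.04337860853144 tilt 5.801336497722677 res [-1.3  0.1 -0.1 -0.1 -1.1 -0.4 -0.3  1.   0.  -0.5 -0.6  0.9  1.9 -0.8] xaxis [-0.43680283  0.89386029 -0.1010795 ] belly [502.25533321   9.58137689 110.68730879] off in pot frame [-13.21363297  -1.28658639   0.95363452]
[505.   5.  59.] yaw 116.04337149482826 tilt 5.80133971133591 res [-1.3  0.1 -0.1 -0.1 -1.1 -0.4 -0.3  1.   0.  -0.5 -0.6  0.9  1.9 -0.8] xaxis [-0.43680272  0.89386034 -0.10107956] belly [502.25533645   9.58136953 110.68731058] off in pot frame [-13.21364376  -1.28658706   0.9536366 ]
cup [ 348.25797855 -350.82403492   60.        ]
warm2 [672.58170538 127.9849005   60.        ]
```

Everything is consistent. The pot's foot is about 13 mm off to its -x flank, so I push along about (-0.44, 0.90). I'll use the back of one half-open finger, because that keeps the gripper body clear of the lid. First I move to above the pre-contact point.

```bash
python3 -m handwheel '[[0.03,0.036,0,0.01,0.065],[0.06,0.072,0,0.02,0.065],[0.09,0.107,0,0.03,0.065],[0.12,0.143,0,0.04,0.065],[0.15,0.179,0,0.05,0.065],[0.18,0.215,0,0.06,0.065],[0.21,0.25,0,0.07,0.065],[0.24,0.286,0,0.08,0.065],[0.27,0.322,0,0.09,0.065],[0.3,0.357,0,0.1,0.065],[0.33,0.393,0,0.1,0.065],[0.36,0.429,0,0.1,0.065],[0.36,0.429,0,0.1,0.065],[0.36,0.429,-0.04,0.1,0.065],[0.36,0.429,-0.08,0.1,0.065],[0.36,0.429,-0.11,0.1,0.065],[0.36,0.429,-0.132,0.1,0.065],[0.36,0.429,-0.132,0.1,0.065],[0.36,0.429,-0.132,0.1,0.065]]'
python3 - <<'E'
from h import *
import cv2
a=robot.get_image("scene")[130:240,270:420,::-1];b=robot.get_image("top")[150:260,270:420,::-1]
o=np.hstack([cv2.resize(i,(400,293),interpolation=3) for i in(a,b)]);cv2.imwrite("pics/pre.png",o)
E
```

```text
t: 2.0
ee_pos: [559.6, -110.7, 110.5]
ee_rot: [-180.0, 0.0, 26.0]
force: [0.8, 0.2, 0.3]
opening: 0.764
grasp_force: 0.0
```

View pics/pre.png

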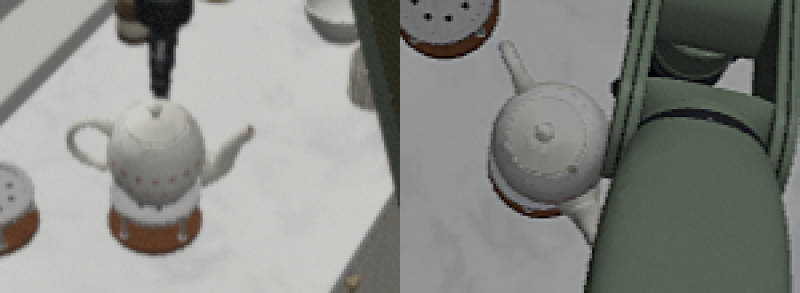

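The left pane (scene) shows the gripper behind the pot at about (163,60), clear of it. The right pane (top) shows the forearm above the pot's right edge. Now I approach slowly.

```bash
python3 -m handwheel '[[-0.002,0.004,0,0,0.065],[-0.004,0.008,0,0,0.065],[-0.005,0.011,0,0,0.065],[-0.006,0.0125,0,0,0.065],[-0.007,0.0145,0,0,0.065],[-0.007,0.0145,0,0,0.065]]'
python3 -m handwheel '[[-0.0005,0.001,0,0,0.065],[-0.0009,0.0018,0,0,0.065],[-0.0013,0.0027,0,0,0.065],[-0.0013,0.0027,0,0,0.065]]'
python3 -m handwheel '[[-0.0005,0.001,0,0,0.065],[-0.0009,0.0018,0,0,0.065],[-0.0013,0.0027,0,0,0.065],[-0.0013,0.0027,0,0,0.065]]'
```

```text
t: 2.7
ee_pos: [552.6, -95.4, 110.4]
ee_rot: [-180.0, 0.0, 26.1]
force: [-0.9, 0.4, -0.3]
opening: 0.758
grasp_force: 0.0
t: 3.1
ee_pos: [551.4, -92.9, 110.3]
ee_rot: [-180.0, 0.0, 26.1]
force: [0.2, 0.2, -1.2]
opening: 0.76
grasp_force: 0.0
t: 3.5
ee_pos: [550.5, -90.5, 110.5]
ee_rot: [179.9, -0.0, 26.1]
force: [0.8, -1.6, 0.7]
opening: 0.76
grasp_force: 0.9
```

Contact has begun at about 1.8 N. I continue in small steps.

```bash
python3 -m handwheel '[[-0.0003,0.0007,0,0,0.065],[-0.0006,0.0013,0,0,0.065],[-0.0009,0.0018,0,0,0.065]]'
python3 -m handwheel '[[-0.0003,0.0007,0,0,0.065],[-0.0006,0.0013,0,0,0.065],[-0.0009,0.0018,0,0,0.065]]'
python3 -m handwheel '[[-0.0003,0.0007,0,0,0.065],[-0.0006,0.0013,0,0,0.065],[-0.0009,0.0018,0,0,0.065]]'
python3 - <<'E'
from h import *
import cv2
a=robot.get_image("scene")[130:240,270:420,::-1];b=robot.get_image("top")[150:260,270:420,::-1]
o=np.hstack([cv2.resize(i,(400,293),interpolation=3) for i in(a,b)]);cv2.imwrite("pics/mid.png",o)
E
```

```text
t: 3.8
ee_pos: [549.6, -88.6, 110.5]
ee_rot: [180.0, -0.0, 26.1]
force: [2.4, -2.5, 1.0]
opening: 0.768
grasp_force: 1.4
t: 4.1
ee_pos: [548.4, -86.7, 110.4]
ee_rot: [180.0, -0.0, 26.1]
force: [0.8, -1.9, 0.9]
opening: 0.765
grasp_force: 1.2
t: 4.4
ee_pos: [547.3, -84.8, 110.3]
ee_rot: [-180.0, 0.0, 26.1]
force: [1.4, -2.7, 0.8]
opening: 0.763
grasp_force: 1.3
```

View pics/mid.png

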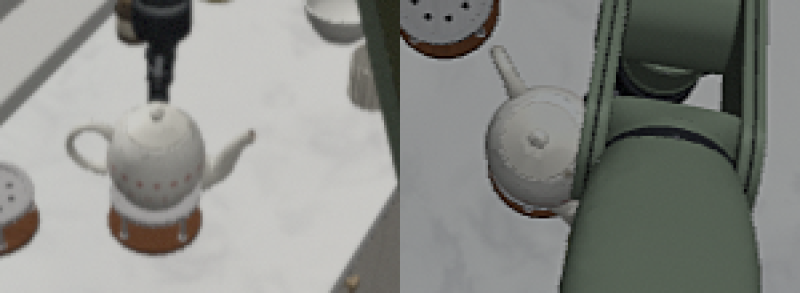

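The pot has moved left and still stands tilted: the knob in the top pane went from (545,131) to (537,139). The push takes about 3 N. I carry on.

```bash
python3 -m handwheel '[[-0.0003,0.0007,0,0,0.065],[-0.0006,0.0013,0,0,0.065],[-0.0006,0.0013,0,0,0.065]]'
python3 -m handwheel '[[-0.0003,0.0007,0,0,0.065],[-0.0006,0.0013,0,0,0.065],[-0.0006,0.0013,0,0,0.065]]'
```

```text
t: 4.8
ee_pos: [546.8, -83.5, 110.3]
ee_rot: [-180.0, 0.0, 26.1]
force: [1.0, -1.3, 0.8]
opening: 0.761
grasp_force: 1.2
t: 5.1
ee_pos: [546.2, -82.2, 110.3]
ee_rot: [-180.0, 0.0, 26.1]
force: [1.6, -1.9, 0.7]
opening: 0.76
grasp_force: 1.2
```

```bash
python3 -m handwheel '[[-0.0003,0.0007,0,0,0.065],[-0.0006,0.0013,0,0,0.065],[-0.0006,0.0013,0,0,0.065]]'
python3 -m handwheel '[[-0.0003,0.0007,0,0,0.065],[-0.0006,0.0013,0,0,0.065],[-0.0006,0.0013,0,0,0.065]]'
python3 - <<'E'
from h import *
import cv2
a=robot.get_image("scene")[130:240,270:420,::-1];b=robot.get_image("top")[150:260,270:420,::-1]
o=np.hstack([cv2.resize(i,(400,293),interpolation=3) for i in(a,b)]);cv2.imwrite("pics/mid2.png",o)
E
```

```text
t: 5.4
ee_pos: [545.6, -80.9, 110.3]
ee_rot: [-180.0, 0.0, 26.1]
force: [1.1, -2.7, 0.2]
opening: 0.762
grasp_force: 1.2
t: 5.7
ee_pos: [544.9, -79.6, 110.3]
ee_rot: [-180.0, 0.0, 26.1]
force: [1.7, -2.7, 0.7]
opening: 0.76
grasp_force: 1.2
```

View pics/mid2.png

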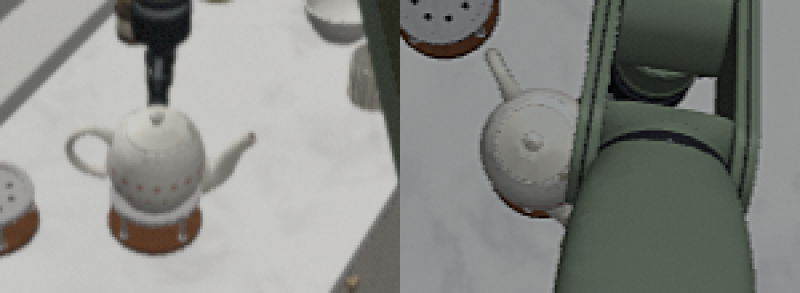

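The pot is still moving at about 3 N. It still leans, so its foot should be about 5 mm short. I carry on.

```bash
for i in 1; do :; done; python3 -m handwheel '[[-0.0003,0.0007,0,0,0.065],[-0.0006,0.0013,0,0,0.065],[-0.0006,0.0013,0,0,0.065]]'
python3 -m handwheel '[[-0.0003,0.0006,0,0,0.065],[-0.0005,0.001,0,0,0.065],[-0.0005,0.001,0,0,0.065]]'
```

```text
t: 6.1
ee_pos: [544.4, -78.3, 110.3]
ee_rot: [-180.0, 0.0, 26.1]
force: [1.4, -1.3, -0.1]
opening: 0.761
grasp_force: 1.2
t: 6.4
ee_pos: [543.9, -77.3, 110.3]
ee_rot: [-180.0, 0.0, 26.1]
force: [1.9, -1.1, -0.2]
opening: 0.763
grasp_force: 1.2
```

```bash
cat > fit.py <<'E'
# knob and left belly edge in the top view, from stored pictures and live
from h import *
import cv2,sys
ref=cv2.imread("pics/top0.png")
def track(img):
    t=ref[193:206,317:331]  # knob patch
    r=cv2.matchTemplate(img[185:225,295:345],t,cv2.TM_CCOEFF_NORMED);_,v,_,l=cv2.minMaxLoc(r)
    return round(v,2),l[0]+295+7,l[1]+185+6
img=np.ascontiguousarray(robot.get_image("top")[:,:,::-1]);cv2.imwrite(sys.argv[1],img)
s=np.ascontiguousarray(robot.get_image("scene")[:,:,::-1]);cv2.imwrite(sys.argv[1].replace(".png","s.png"),s)
print(track(ref),track(img))
E
python3 fit.py pics/a1.png
```

```text
(1.0, 324, 199) (0.92, 319, 203)
```

```bash
python3 -m handwheel '[[-0.0003,0.0006,0,0,0.065],[-0.0006,0.0012,0,0,0.065],[-0.0006,0.0012,0,0,0.065]]'
python3 -m handwheel '[[-0.0003,0.0006,0,0,0.065],[-0.0006,0.0012,0,0,0.065],[-0.0006,0.0012,0,0,0.065]]'
python3 fit.py pics/a2.png; python3 -c "
from h import *;print(proj('top',[497.6,16.2,200]),proj('scene',[497.6,16.2,200]))"
```

```text
t: 6.8
ee_pos: [543.3, -76.1, 110.3]
ee_rot: [-180.0, 0.0, 26.1]
force: [2.1, -2.3, 0.5]
opening: 0.761
grasp_force: 1.2
t: 7.1
ee_pos: [542.7, -74.9, 110.3]
ee_rot: [-180.0, 0.0, 26.1]
force: [1.2, -2.2, -0.0]
opening: 0.758
grasp_force: 1.2
(1.0, 324, 199) (0.92, 318, 203)
[[324.02776702 199.10247817]] [[328.25244604 169.81459649]]
```

```bash
python3 - <<'E'
import cv2,numpy as np
f=lambda n,y,x:cv2.resize(cv2.imread(n)[y:y+75,x:x+80],(400,290),interpolation=3)
o=np.vstack([np.hstack([f("pics/scene0.png",155,290),f("pics/a2s.png",155,290)]),np.hstack([f("pics/top0.png",170,290),f("pics/a2.png",170,290)])]);cv2.imwrite("pics/cmp.png",o)
E
```

```text
(no output)
```

View pics/cmp.png

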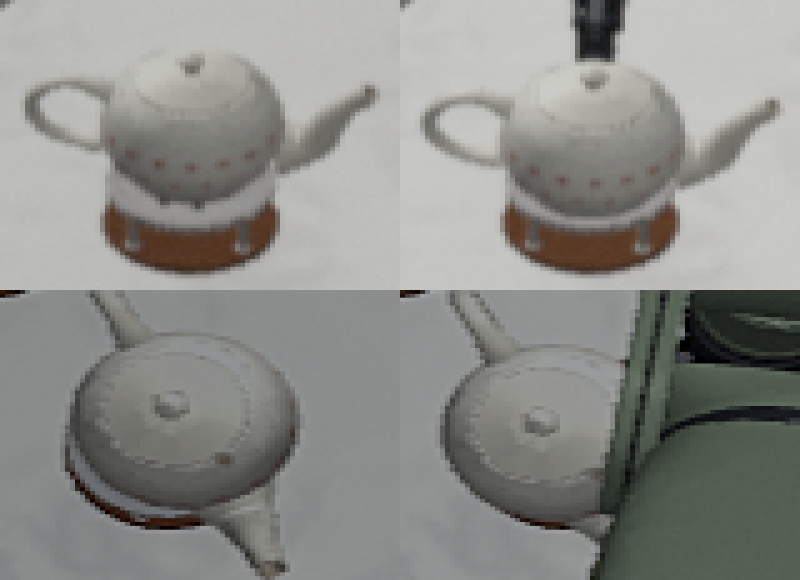

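The warmer has not moved (its brown foot is at the same pixels). The pot is lower and further left but still leans, so its starting offset was larger than estimated. I continue gently.

```bash
python3 -m handwheel '[[-0.0003,0.0006,0,0,0.065],[-0.0006,0.0012,0,0,0.065],[-0.0006,0.0012,0,0,0.065]]'
python3 -m handwheel '[[-0.0003,0.0006,0,0,0.065],[-0.0006,0.0012,0,0,0.065],[-0.0006,0.0012,0,0,0.065]]'
python3 fit.py pics/a3.png
```

```text
t: 7.5
ee_pos: [542.1, -73.7, 110.4]
ee_rot: [180.0, -0.0, 26.1]
force: [0.8, -2.0, -0.2]
opening: 0.761
grasp_force: 1.3
t: 7.8
ee_pos: [542.0, -72.8, 110.7]
ee_rot: [179.9, -0.1, 26.1]
force: [1.8, -3.9, 2.3]
opening: 0.757
grasp_force: 2.4
(1.0, 324, 199) (0.9, 317, 204)
```

Force has risen to about 4.5 N with an upward part: the foot may be at the far wall, with the finger holding the lean. I back off and look.

```bash
python3 -m handwheel '[[0.0006,-0.0012,0,0,0.065],[0.0015,-0.003,0,0,0.065],[0.003,-0.006,0,0,0.065],[0.006,-0.012,0,0,0.065],[0.011,-0.022,0,0,0.065],[0.015,-0.03,0,0,0.065],[0.015,-0.03,0,0,0.065]]'
python3 fit.py pics/a4.png
python3 - <<'E'
import cv2,numpy as np
f=lambda n,y,x:cv2.resize(cv2.imread(n)[y:y+75,x:x+80],(400,290),interpolation=3)
o=np.vstack([np.hstack([f("pics/a3s.png",155,290),f("pics/a4s.png",155,290)]),np.hstack([f("pics/a3.png",170,290),f("pics/a4.png",170,290)])]);cv2.imwrite("pics/cmp2.png",o)
E
```

```text
t: 8.6
ee_pos: [557.2, -103.8, 110.2]
ee_rot: [180.0, -0.0, 26.0]
force: [0.6, 0.7, -1.1]
opening: 0.762
grasp_force: 0.0
(1.0, 324, 199) (0.89, 321, 200)
```

View pics/cmp2.png

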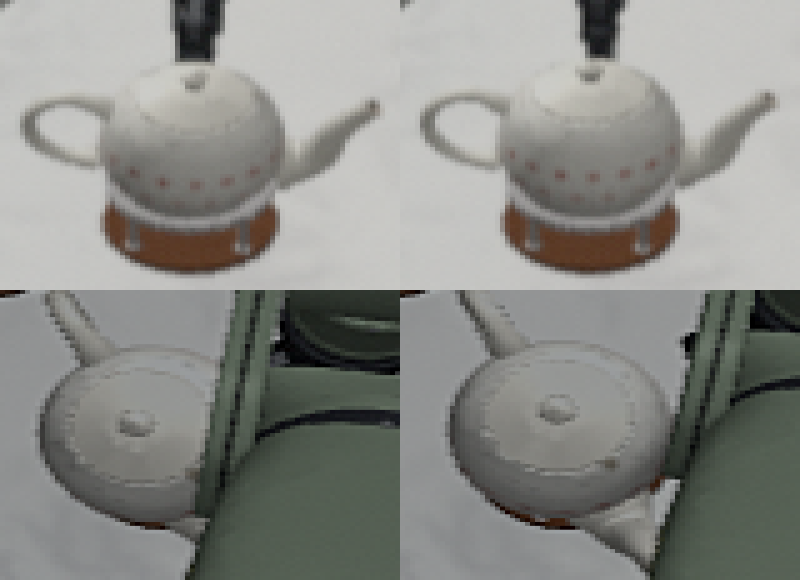

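Backing off let the pot rock upright: the knob moved back from (317,204) to (321,200) in the top view. I check the level and centring by a fit.

```bash
python3 - <<'E'
from h import *
from scipy.optimize import least_squares as LS
S=lambda x,y:np.array([290+(x-400)/5,155+y/3.867]); T=lambda x,y:np.array([290+(x-400)/5,170+(y-290)/3.867])
k=np.linspace(0,2*np.pi,181); C=np.c_[np.cos(k),np.sin(k),0*k]
prof=[(58,35),(61,45),(61,60),(58,80),(52,95)]
body=np.vstack([C*r+[0,0,h] for r,h in prof])
feat=np.array([[0,0,142],[0,121,113.]])
def fp(q,full=0):
    r=R.from_euler('ZYX',[q[2],q[3],q[4]]);o=np.array([q[0],q[1],58]); g=lambda P:r.apply(P)+o
    a=proj("scene",g(body));b=proj("top",g(body));fs=proj("scene",g(feat));ft=proj("top",g(feat))
    return np.r_[a[:,0].min()-S(499,0)[0],a[:,0].max()-S(684,0)[0],b[:,0].min()-T(450,0)[0],b[:,0].max()-T(670,0)[0],b[:,1].min()-T(0,340)[1],
      fs[0]-S(591,68),fs[1]-S(772,97),ft[0]-T(557,409),q[4]*20]
f=LS(fp,[500,14,np.radians(116),0,0])
J=np.linalg.inv(f.jac.T@f.jac); print(f.x[:2],np.degrees(f.x[2:]),"res",np.round(f.fun,1),"sig",np.degrees(J[3,3]**.5)*.7,J[0,0]**.5*.7)
print(R.from_euler('z',-f.x[2]).apply([f.x[0]-497.6,f.x[1]-16.2,0]))
E
```

```text
[495.25322189  21.17472458] [1.16322896e+02 1.40983915e+00 7.35854398e-02] res [-0.3 -0.2 -0.7  0.7 -0.2 -0.2 -0.9  1.5  0.  -0.7 -0.2  0. ] sig 1.4318151072744003 2.467963645498647
[ 5.49952233 -0.10250012  0.        ]
```

The fit gives a tilt of about 1.4±1.4° and an offset of about 5±3 mm, which is not decisive. I clear the arm away and take an unobstructed look.

```bash
python3 -m handwheel '[[0.01,-0.02,0,0,0.065],[0.02,-0.04,0.02,0,0.065],[0.02,-0.08,0.05,0,0.065],[0.01,-0.12,0.08,0,0.065],[-0.01,-0.16,0.11,0,0.065],[-0.04,-0.2,0.12,0,0.065],[-0.07,-0.24,0.12,0,0.065],[-0.1,-0.27,0.12,0,0.065],[-0.1,-0.27,0.12,0,0.065]]'
python3 - <<'E'
import cv2,numpy as np
from h import *
acc={n:np.mean([robot.get_image(n)[:,:,::-1].astype(float) for _ in range(4)],0).astype(np.uint8) for n in("scene","top")}
for n in acc: cv2.imwrite(f"pics/c_{n}.png",acc[n])
a=cv2.resize(acc["scene"][155:230,290:370],(800,750),interpolation=3)[180:750]
b=acc["top"][170:245,290:370]
# draw predicted seated/offset foot? just show scene large beside top
o=np.hstack([cv2.resize(acc["scene"][155:230,290:370],(400,375),interpolation=3),cv2.resize(b,(400,375),interpolation=3)])
cv2.imwrite("pics/clear.png",o)
E
```

```text
t: 9.6
ee_pos: [452.7, -375.9, 230.5]
ee_rot: [180.0, 0.1, 25.7]
force: [-0.5, 1.1, 0.3]
opening: 0.76
grasp_force: 0.0
```

View pics/clear.png

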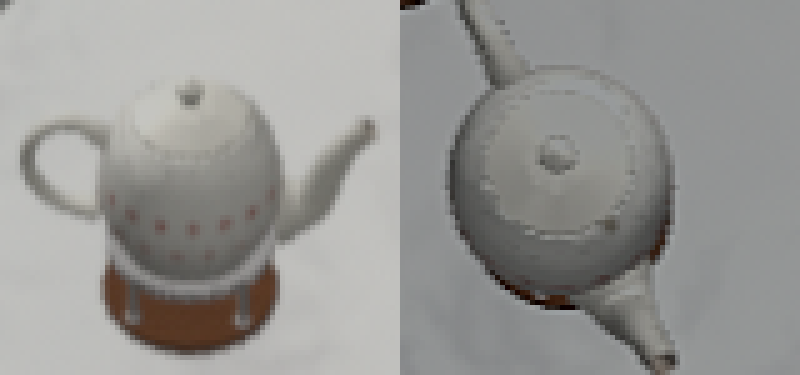

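The pot now looks upright over the ring. The scene pane has the knob at (190,85) and an even white ring band. The top pane has the belly at 450–670 and brown foot slivers at both lower left and right. I refit with the clear features and compare fixed hypotheses.

```bash
cat > fit2.py <<'E'
from h import *
import cv2
from scipy.optimize import minimize
# silhouette fit: white/grey pot outline by edge strength along projected body outline
k=np.linspace(0,2*np.pi,241); C=np.c_[np.cos(k),np.sin(k),0*k]
prof=[(58,35),(60.2,40),(61,45),(61,60),(60.2,70),(58,80),(52,95)]
body=np.vstack([C*r+[0,0,h] for r,h in prof])
lab={n:cv2.GaussianBlur(cv2.imread(f"pics/{f}.png"),(0,0),.7).astype(np.float32) for n,f in dict(s0="scene0",t0="top0",s1="c_scene",t1="c_top").items()}
grad={n:np.sqrt(sum(cv2.Sobel(i,5,1,0)**2+cv2.Sobel(i,5,0,1)**2 for i in [im[:,:,c] for c in range(3)])) for n,im in lab.items()}
def samp(n,pts): return cv2.remap(grad[n],pts[:,:1].astype(np.float32),pts[:,1:].astype(np.float32),1).ravel()
def outline(n,P):
    h=cv2.convexHull(proj(n,P).astype(np.float32))[:,0]
    d=np.r_[0,np.cumsum(np.linalg.norm(np.diff(np.vstack([h,h[:1]]),axis=0),axis=1))];t=np.linspace(0,d[-1],160)
    hh=np.vstack([h,h[:1]]);return np.c_[np.interp(t,d,hh[:,0]),np.interp(t,d,hh[:,1])]
def warm(x,y,s): # foot, lower outline only
    P=np.vstack([C*62+[x,y,z] for z in(0,8)]); r=0
    for n in("scene","top"):
        o=outline(n,P); c=o.mean(0); o=o[o[:,1]>c[1]+(6 if n=="scene" else 8)]
        g=samp(n[0]+s,o); r+=g.mean()
    return r
for s in "01":
    G=[(warm(x,y,s),x,y) for x in np.arange(488,508,1.) for y in np.arange(6,28,1.)]
    print("warmer",s,max(G))
E
python3 fit2.py
python3 - <<'E'
from h import *
from scipy.optimize import least_squares as LS
S=lambda x,y:np.array([290+x/5,155+y/5]); T=lambda x,y:np.array([290+(x-400)/5,170+y/5])
k=np.linspace(0,2*np.pi,181); C=np.c_[np.cos(k),np.sin(k),0*k]
body=np.vstack([C*r+[0,0,h] for r,h in [(58,35),(61,45),(61,60),(58,80),(52,95)]])
feat=np.array([[0,0,142],[0,121,113.]])
def fp(q,t=None):
    r=R.from_euler('ZY',[q[2],q[3] if t is None else t]);o=np.array([q[0],q[1],58]); g=lambda P:r.apply(P)+o
    a=proj("scene",g(body));b=proj("top",g(body));fs=proj("scene",g(feat));ft=proj("top",g(feat))
    return np.r_[a[:,0].min()-S(99,0)[0],a[:,0].max()-S(282,0)[0],b[:,0].min()-T(450,0)[0],b[:,0].max()-T(671,0)[0],b[:,1].min()-T(0,65)[1],
      fs[0]-S(190,85),fs[1]-S(371,124),ft[0]-T(558,153),ft[1]-T(668,360)]
for t in(None,-.1,-.05,0,.05,.1):
    f=LS(fp,[500,14,2.03,0],args=(t,)); print(t,np.round(f.x[:2],1),np.round(np.degrees(f.x[2:]),1),"cost",round(f.cost,2),np.round(f.fun,1))
E
```

```text
warmer 0 (np.float32(830.4489), np.float64(499.0), np.float64(14.0))
warmer 1 (np.float32(741.81287), np.float64(502.0), np.float64(15.0))
None [496.7  21.6] [118.3   1.1] cost 4.22 [-0.7 -0.2 -0.7  0.4 -0.9 -0.4 -0.5  1.3 -0.7 -0.7 -0.6  0.5  1.6]
-0.1 [491.1  31.6] [117.4   0. ] cost 9.36 [-0.7 -0.1 -2.3 -1.1 -0.1 -0.2 -1.5  1.4 -0.7  1.3 -1.5  0.6  1.7]
-0.05 [493.4  27.4] [117.7   0. ] cost 5.92 [-0.7 -0.1 -1.6 -0.4 -0.4 -0.3 -1.1  1.4 -0.7  0.5 -1.1  0.5  1.7]
0 [495.7  23.2] [118.1   0. ] cost 4.36 [-0.7 -0.1 -1.   0.2 -0.7 -0.4 -0.7  1.3 -0.7 -0.4 -0.8  0.5  1.7]Traceback (most recent call last):
  File "<stdin>", line 13, in <module>
    return func(*args, **kwargs)
    result = trf(vector_fun.fun, vector_fun.jac, x0, f0, J0, lb, ub, ftol, xtol,
                 gtol, max_nfev, x_scale, loss_function, tr_solver,
                 tr_options.copy(), verbose, callback=callback_wrapped)
    return trf_no_bounds(
        fun, jac, x0, f0, J0, ftol, xtol, gtol, max_nfev, x_scale,
        loss_function, tr_solver, tr_options, verbose, callback=callback)
    f_new = fun(x_new)
    self._update_fun()
    ~~~~~~~~~~~~~~~~^^
    self.f = self.fun_wrapped(xp_copy(self.x))
             ~~~~~~~~~~~~~~~~^^^^^^^^^^^^^^^^^
    return np.atleast_1d(self.fun(x))
                         ~~~~~~~~^^^
    return self.f(x, *self.args, **self.kwargs)
           ~~~~~~^^^^^^^^^^^^^^^^^^^^^^^^^^^^^^
  File "<stdin>", line 9, in fp
  File "h.py", line 7, in proj
    c,M=cam(n); q=(np.atleast_2d(p)-c['eye'])@M
        ~~~^^^
  File "h.py", line 5, in cam
    c=robot.camera_info(n); return c,R.from_euler('xyz',c['rotation'],degrees=True).as_matrix()
ValueError: time passes only in moves, steps and waits
```

Physically plausible, but still ambiguous to within about 5 mm. I'll do one proper subpixel edge fit, the same for the start and now, with cached calibration.

```bash
cat > fit3.py <<'E'
import numpy as np,cv2
from scipy.spatial.transform import Rotation as R
from scipy.optimize import least_squares as LS
K={'scene':(444.8856,322.4407,198.0262,np.array([-36.957,923.598,1139.957]),[44.6251572,0.57827615,-149.01219662]),
   'top':(405.7569,321.1263,197.5018,np.array([326.738,7.055,1195.0136]),[9.97003648,0.93351085,-89.94894259])}
K={n:(*v[:4],R.from_euler('xyz',v[4],degrees=True).as_matrix()) for n,v in K.items()}
def proj(n,p):
    f,cx,cy,e,M=K[n];q=(np.atleast_2d(p)-e)@M;return np.c_[cx-f*q[:,0]/q[:,2],cy+f*q[:,1]/q[:,2]]
k=np.linspace(0,2*np.pi,361);C=np.c_[np.cos(k),np.sin(k),0*k]
hs=np.array([35,45,52,60,80,95]);rs=np.array([58,61,61,61,58,52])
body=np.vstack([C*np.interp(h,hs,rs)+[0,0,h] for h in np.arange(35,96,5)]+[C*61+[0,0,52]])
foot=lambda q:np.vstack([C*62+[q[0],q[1],z] for z in(0,10)])
def pot(q):return R.from_euler('ZY',[q[2],q[3]]).apply(body)+[q[0],q[1],q[4]]
def outl(n,P,N=200):
    h=cv2.convexHull(proj(n,P).astype(np.float32))[:,0];h=np.vstack([h,h[:1]]);d=np.r_[0,np.cumsum(np.linalg.norm(np.diff(h,axis=0),axis=1))]
    t=np.linspace(0,d[-1],N,endpoint=False);return np.c_[np.interp(t,d,h[:,0]),np.interp(t,d,h[:,1])]
def edges(img,o,w=3):
    c=o.mean(0);nn=np.roll(o,-2,0)-np.roll(o,2,0);nn=np.c_[nn[:,1],-nn[:,0]];nn/=np.linalg.norm(nn,axis=1)[:,None]+1e-9
    nn*=np.sign(((o-c)*nn).sum(1))[:,None];s=np.arange(-w,w+.01,.1)
    P=(o[:,None]+s[None,:,None]*nn[:,None]).astype(np.float32)
    g=np.abs(np.gradient(cv2.remap(img,P[...,0],P[...,1],cv2.INTER_CUBIC),axis=1)).sum(2)/.1
    j=g.argmax(1);st=g.max(1);e=s[j];e[(j<2)|(j>len(s)-3)|(st<8)]=np.nan;return e
def fit(imgs,gen,q,mask,extra=None):
    for w in(4,3,3,2.5,2,2,2):
        T={}
        for n in K:
            o=outl(n,gen(q));e=edges(imgs[n],o,w);m=mask(n,o)&np.isfinite(e);c=o.mean(0)
            nn=np.roll(o,-2,0)-np.roll(o,2,0);nn=np.c_[nn[:,1],-nn[:,0]];nn/=np.linalg.norm(nn,axis=1)[:,None];nn*=np.sign(((o-c)*nn).sum(1))[:,None]
            T[n]=((o+e[:,None]*nn)[m],nn[m])
        def res(p):
            r=[]
            for n,(t,nv) in T.items():
                h=proj(n,gen(p));sup=(nv@h.T).max(1);r.append(sup-(t*nv).sum(1))  # support function of the hull
            return np.concatenate(r+([extra(p)] if extra else []))
        f=LS(res,q,loss='soft_l1',f_scale=.3);q=f.x
    return q,np.median(np.abs(f.fun)),{n:len(T[n][0]) for n in T}
def ld(f):return cv2.GaussianBlur(cv2.imread(f),(0,0),.6).astype(np.float32)
if __name__=="__main__":
    for nm,im,q0,kn in(("start",{'scene':ld("pics/scene0.png"),'top':ld("pics/top0.png")},[505,5,2.03,.1,61],((328.2,170.3),(323.9,199.4))),
      ("now",{'scene':ld("pics/c_scene.png"),'top':ld("pics/c_top.png")},[496,20,2.05,.02,58],((328.0,172.0),(321.6,200.6)))):
        mw=lambda n,o:o[:,1]>o[:,1].mean()+(4 if n=='scene' else 7)
        w,a,c=fit(im,foot,[498.,16.],mw);print(nm,"warmer",w.round(1),a.round(2),c)
        def mp(n,o):
            d=o-o.mean(0)
            if n=='scene':return d[:,1]<4
            ang=np.degrees(np.arctan2(d[:,1],d[:,0]));return ~(((ang>25)&(ang<165))|(abs(ang+110)<22))
        def ex(p):
            t=R.from_euler('ZY',[p[2],p[3]]).apply([0,0,142.])+p[[0,1]].tolist().__add__([p[4]])
            return np.r_[(proj('scene',t)[0]-kn[0])*4,(proj('top',t)[0]-kn[1])*4,(p[4]-q0[4])*3,(p[2]-2.04)*50]
        q,a,c=fit(im,pot,np.array(q0,float),mp,ex)
        print(" pot",q.round(2),"tilt",np.degrees(q[3]).round(2),"med",a.round(2),c,"offset",R.from_euler('z',-q[2]).apply([*(q[:2]-w),0]).round(1))
E
python3 fit3.py
```

```text
start warmer [497.8  16.1] 0.81 {'scene': 84, 'top': 72}
 pot [5.0405e+02 4.7100e+00 2.0400e+00 1.2000e-01 6.0940e+01] tilt 6.65 med 0.3 {'scene': 101, 'top': 98} offset [-13.   -0.4   0. ]
now warmer [496.9  16. ] 0.84 {'scene': 84, 'top': 73}
 pot [4.9595e+02 2.2340e+01 2.0400e+00 2.0000e-02 5.7950e+01] tilt 1.19 med 0.31 {'scene': 112, 'top': 94} offset [ 6.1 -2.   0. ]
```

The tilt went from 6.6° to about 1.2°, with fit bias around ±1°, and the pot moved 19 mm. So the foot is in the recess or nearly so. As a mechanical check, I nudge again very lightly from the same side: free sliding followed by a firm stop means it is seated.

```bash
python3 -m handwheel '[[0.03,0.03,0,0,0.065],[0.06,0.07,0,0,0.065],[0.09,0.11,-0.01,0,0.065],[0.11,0.15,-0.04,0,0.065],[0.12,0.19,-0.07,0,0.065],[0.12,0.23,-0.1,0,0.065],[0.11,0.25,-0.12,0,0.065],[0.1,0.27,-0.12,0,0.065],[0.1,0.27,-0.12,0,0.065]]'
python3 -m handwheel '[[-0.003,0.006,0,0,0.065],[-0.006,0.012,0,0,0.065],[-0.008,0.017,0,0,0.065],[-0.0095,0.0195,0,0,0.065],[-0.0095,0.0195,0,0,0.065]]'
python3 -m handwheel '[[-0.0004,0.0009,0,0,0.065],[-0.0009,0.0018,0,0,0.065],[-0.0009,0.0018,0,0,0.065]]'
python3 -m handwheel '[[-0.0004,0.0009,0,0,0.065],[-0.0009,0.0018,0,0,0.065],[-0.0009,0.0018,0,0,0.065]]'
```

```text
t: 10.9
ee_pos: [554.9, -99.3, 109.3]
ee_rot: [-179.8, 0.2, 26.3]
force: [-0.0, -0.1, 0.1]
opening: 0.766
grasp_force: 0.0
t: 11.4
ee_pos: [547.0, -83.1, 110.6]
ee_rot: [180.0, -0.0, 26.1]
force: [-0.3, -0.1, -0.2]
opening: 0.759
grasp_force: 0.0
t: 11.7
ee_pos: [546.1, -81.4, 110.3]
ee_rot: [180.0, 0.0, 26.0]
force: [0.1, 0.2, 0.5]
opening: 0.762
grasp_force: 0.0
t: 12.0
ee_pos: [545.2, -79.4, 110.3]
ee_rot: [-180.0, 0.0, 26.1]
force: [0.2, -0.4, -0.5]
opening: 0.765
grasp_force: 0.0
```

Still no contact (s ≈ -311.3, contact expected near -309.5).

```bash
python3 -m handwheel '[[-0.0004,0.0009,0,0,0.065],[-0.0004,0.0009,0,0,0.065]]'
python3 -m handwheel '[[-0.0004,0.0009,0,0,0.065],[-0.0004,0.0009,0,0,0.065]]'
python3 -m handwheel '[[-0.0004,0.0009,0,0,0.065],[-0.0004,0.0009,0,0,0.065]]'
```

```text
t: 12.2
ee_pos: [545.0, -78.7, 110.4]
ee_rot: [180.0, -0.0, 26.1]
force: [-0.3, -0.7, -0.1]
opening: 0.763
grasp_force: 0.3
t: 12.4
ee_pos: [544.9, -78.0, 110.6]
ee_rot: [179.9, -0.0, 26.1]
force: [0.6, -2.5, 0.9]
opening: 0.761
grasp_force: 1.0
t: 12.6
ee_pos: [544.6, -77.0, 110.7]
ee_rot: [179.9, -0.1, 26.1]
force: [2.4, -2.7, 1.3]
opening: 0.758
grasp_force: 1.6
```

The force rose to about 3.6 N within 2 mm: either the firm stop or the onset of sliding. I take a few more small steps to distinguish, staying below 6 N.

```bash
python3 fit.py pics/b0.png; python3 -m handwheel '[[-0.0004,0.0009,0,0,0.065],[-0.0004,0.0009,0,0,0.065]]'
python3 fit.py pics/b1.png
python3 -m handwheel '[[-0.0004,0.0009,0,0,0.065],[-0.0004,0.0009,0,0,0.065]]'
python3 fit.py pics/b2.png
```

```text
(1.0, 324, 199) (0.87, 321, 201)
t: 12.9
ee_pos: [544.4, -76.3, 110.9]
ee_rot: [179.9, -0.1, 26.1]
force: [2.4, -5.3, 2.5]
opening: 0.759
grasp_force: 2.8
(1.0, 324, 199) (0.88, 321, 201)
t: 13.2
ee_pos: [544.5, -75.7, 111.2]
ee_rot: [179.8, -0.1, 26.1]
force: [3.1, -5.9, 4.1]
opening: 0.761
grasp_force: 3.6
(1.0, 324, 199) (0.84, 320, 201)
```

There is a firm stop at 6.7 N, well above sliding friction, and the knob barely moved. So the foot is against the recess wall and no longer riding the rim. I retract and do a final check.

```bash
python3 -m handwheel '[[0.0008,-0.0018,0,0,0.065],[0.002,-0.004,0,0,0.065],[0.005,-0.01,0,0,0.065],[0.011,-0.022,0,0,0.065],[0.02,-0.04,0,0,0.065],[0.03,-0.06,0.02,0,0.065],[0.03,-0.1,0.05,0,0.065],[0.02,-0.14,0.08,0,0.065],[0,-0.18,0.11,0,0.065],[-0.03,-0.22,0.12,0,0.065],[-0.06,-0.26,0.12,0,0.065],[-0.09,-0.29,0.12,0,0.065],[-0.09,-0.29,0.12,0,0.065]]'
python3 - <<'E'
import cv2,numpy as np
from h import *
cv2.imwrite("pics/old_scene.png",cv2.imread("pics/c_scene.png"))
for n in("scene","top"): cv2.imwrite(f"pics/c_{n}.png",np.mean([robot.get_image(n)[:,:,::-1].astype(float) for _ in range(4)],0).astype(np.uint8))
f=lambda n,y,x:cv2.resize(cv2.imread(n)[y:y+75,x:x+80],(400,375),interpolation=3)
cv2.imwrite("pics/final.png",np.hstack([f("pics/c_scene.png",155,290),f("pics/c_top.png",170,290)]))
E
python3 fit3.py
```

```text
t: 14.6
ee_pos: [449.3, -370.2, 230.4]
ee_rot: [179.9, 0.1, 25.7]
force: [0.1, -0.3, -0.7]
opening: 0.76
grasp_force: 0.0
start warmer [497.8  16.1] 0.81 {'scene': 84, 'top': 72}
 pot [5.0405e+02 4.7100e+00 2.0400e+00 1.2000e-01 6.0940e+01] tilt 6.65 med 0.3 {'scene': 101, 'top': 98} offset [-13.   -0.4   0. ]
now warmer [497.3  16.3] 0.86 {'scene': 84, 'top': 71}
 pot [4.9597e+02 2.2880e+01 2.0400e+00 2.0000e-02 5.7990e+01] tilt 1.29 med 0.3 {'scene': 111, 'top': 95} offset [ 6.5 -1.8  0. ]
```

View pics/final.png

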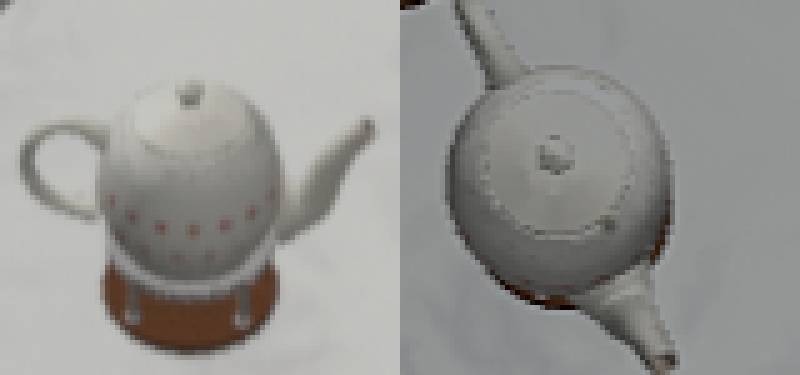

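The final picture shows the pot upright on an evenly visible ring band, with the knob at (190,90) in the scene pane, the warmer unmoved and the arm clear. I hand in.

```bash
python3 -c "
from plant import robot
print(robot.finish_job())"
```

```text
the job is handed in; nothing more can be done
None
```

I nudged the teapot about 19 mm until its foot met a firm stop in the recess, and handed the job in at about 15 s with the arm clear. The hand-in returned no verdict. My camera fit put the pot within about 1.3° of level and 6.5 mm off centre. The limits are 1.4° and 6 mm and the fit is only good to about 1° and 3 mm, so I judged it seated mainly from that stop and the recess's 3–4 mm play.

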